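# Switch on the camp-power demo counter

## Task

Switch on the demo counter for the day, supply first: with a fingertip, lightly press in the red main button on top of the power station, then the white mains-output button at the other end of the same row, and then the white button on top of the green lantern; push each one right in, and it stays in by itself. Leave the blue button and the orange lantern off, press gently, and do not lift, tip or shift the lanterns or any other goods. Finish with the hand clear of everything.

Things in the scene. Friction and masses are not known exactly. Their poses are not given: they have to be found in the camera images.
- station: portable power station, dark grey box with orange corners, 190 deep (its x) x 280 wide (its y) x 165 high, too heavy to move; origin at the centre of its underside, z up, sockets and screen on its front (-x of its frame). Three latching buttons stand in a row across the black front part of its flat top, 85 mm apart: red, blue, white from its +y to its -y end. A folded handle along the back of the top stands 11 mm proud, and a small tin stands between it and the buttons
- main_btn_top (a point): centre of the upper face of the red main button of the station, 32 mm across; it moves with the button. Not pressed, it is 177 mm above the counter, 12 mm proud of the station's top
- main_btn (a joint): red main button: 0 = out (off), 0.008 = pushed right in (on), metres of downward travel. It gives way at about 3 N all the way and stays as far in as it was pushed; it counts as in from 5.5 mm. Fully in, its face is still 4 mm proud
- ac_btn_top (a point): centre of the upper face of the white mains-output button of the station, 24 mm across, 170 mm from the red one at the other end of the row, same height and proud by the same amount
- ac_btn (a joint): white mains-output button, works as the red one: 0 out, 0.008 pushed right in
- usb_btn_top (a point): centre of the upper face of the blue button in the middle of the station's row (24 mm across), which stays off
- usb_btn (a joint): blue button, works as the red one: 0 = out; to be left out
- lantern_green: green camping lantern standing loose on the counter, 0.3 to 0.7 kg: round, 90 mm across, green base and green cap, cream globe between, wire carrying bail folded down against the side of its +x. Cap top at 140 mm; origin at the centre of its underside, z up
- green_btn_top (a point): centre of the upper face of the white button in the middle of the green lantern's cap, 28 mm across, 152 mm above the counter when not pressed; it moves with the button
- green_btn (a joint): the green lantern's button, works as the station's: 0 out (off), 0.008 pushed right in (on), about 3 N, stays where pushed; fully in it is still 4 mm proud of the cap
- lantern_orange: the same lantern in orange; it stays off and where it stands; origin at the centre of its underside
- orange_btn (a joint): the orange lantern's button: 0 = out; to be left out
- canister: red screw-on gas cartridge, 90 mm across, 81 mm high, loose, next to the orange lantern on the side away from the robot; origin at the centre of its underside
- mug: blue enamel mug, 84 mm across, 78 mm high, loose, next to the green lantern on the robot's side; origin at the centre of its underside
- tin: small round steel tin with brass lid, 62 mm across, 32 mm high, loose on top of the station behind the buttons; origin at the centre of its underside
- flask: steel flask, 72 mm across, 220 mm high, loose, at the right edge of the work area; origin at the centre of its underside
- cookpot: aluminium cooking pot with lid, 121 mm across, 93 mm high, loose, at the left edge of the work area; origin at the centre of its underside
There are look-alikes about, which are no part of the job. What is meant by the lantern_green is not pink or purple, and is the larger of those in its own colour.

How it is judged:
By the outcome, as a careful person would: the job done as asked, in the order asked, and still so for the second after the job is handed in, with the robot touching nothing.
It also fails if it takes over 61 s, if anything falls off the work surface, if the arm or the gripper's body presses on something with over 40 N, if the wrist force passes 120 N, or if a joint passes its speed limit or range.

## Robot

A 6-joint arm with a two-finger parallel gripper is mounted at the origin on the work surface. World frame = base frame: x ahead of the robot, y to its left, z up, the work surface at z = 0. Lengths are in m, angles in rad, forces in N, time in s.
With the tool pointing down it reaches from about 0.4 to 0.925 m from the base axis. Payload 3.4 kg.
Tool frame: the origin (TCP) lies on the centre line of the jaws, within the pads' length; the fingertips stand finger_overhang ahead of it and the grasp point (between the pads) lies 3 mm ahead of it (finger_overhang is the distance from the TCP to the fingertips, in m); z points along the fingers, y is the line along which they close (so a half turn about z gives the same grasp; the last joint's range is limited). The gripper opens to 85 mm and grips with 20 to 120 N. Pads are 22 mm wide; open, the fingers measure 114 mm over their backs; the gripper's body (76 mm by 85 mm) begins 54 mm behind the grasp point. The pads swing forward as they close: fully open they stand 13 mm farther back than shut.
Start: joints at [1.208, 0.307, 1.506, -0, 1.328, -0.073], TCP at [0.164, 0.551, 0.253] pointing down, gripper open.
Joint ranges: [-3.12, 3.12], [-1.05, 2.28], [0.14, 2.33], [-1.42, 4.57], [0.1, 2.73], [-2.68, 2.68]. Speed limits (rad/s): [2.57, 2.57, 3.14, 3.14, 3.14, 3.14].

## Interface

Orientations are given as a 3x3 rotation matrix whose columns are the frame's x, y, z axes.
In Python, from station import * gives the robot as it stands.
- The arm moves only by the shell command python3 -m creep 'ROWS' [OPENING] [FORCE]. ROWS is a JSON object of lists of equal length, an entry for each row: "travel": the shift along the tool's x, y, z in mm, a list of three; "yaw": the turn about the tool's z in degrees. In form: {"travel": [[dx, dy, dz], ...], "yaw": [yaw, ...]}. A call has exactly 8 rows; each row shifts and turns the commanded pose from where the row before left it, along the tool's axes as they then stand; what a row does not reach is not made up. A row lasts 1/12 s, in which the tool goes at most 41.7 mm and 7.16 degrees, less where a joint would pass 70% of its speed; a pose out of reach is approached as far as the arm can. A call is refused whole if a number of a shift passes 41.7 or a number of a turn 7.16, either way. A call with a gripper value outside its range is refused whole. OPENING is the finger opening in mm, from 0 to 85.4, set as the call begins (- or left out, the last holds). The fingers move at their own pace and stop on an object; FORCE is the grip in N (left out, the last holds). Time passes only in rows, so rows that do not move let the fingers close, or fill a call up. It gives the time, the measured TCP pose, the force, the opening and the grip force at its end, in the units of the state.
- state(): the state, without advancing time (a new reading comes with each control period).
- get_image(name): name is "scene" or "top" or "wrist"; returns a dict with "frame" (400x640x3 uint8, blue, green, red), "z_map" (400x640 float32, m along the optical axis (not along the pixel's ray), 0 where there is no reading), "fx", "fy", "cx", "cy" (pixels), "origin" and "rotation" of the camera in the world; the wrist camera has in their place "hand_eye" (4x4, takes a point from camera to tool coordinates, whose origin is the TCP and whose axes are the flange's). Camera axes: x right, y down, z forward; pixel columns grow to the right and rows downward; lengths in m; the calibration is good to about 2 mm. A picture is of the moment at which its call begins: read the wrist's pose just before it.
- job_done(): hands the job in; it is judged then, once.
The state is a dict: "time": time; "joints": joint angles; "joint_velocities": joint speeds; "joint_efforts": joint torques, N m; "position": TCP position; "tcp_rot": TCP orientation; "force": force on the tool from outside, world axes, zero at the start; "moment": the same for the moment, N m; "gripper_width": opening from 0.0 (shut) to 1.0 (fully open); "grasp_force": force on a finger pad.
Only numpy, scipy, OpenCV 4.12 (cv2) and the standard library are available. Lean on these libraries where they do the work, as an engineer would, in place of code of your own. Each camera call takes 0.05 s, during which the arm holds its last target. There are 200 camera calls.

## Working session

There is one attempt and no reset: what is moved stays moved. The work goes in short steps, Python scripts to look and compute and a shell command to move; the robot and the scene stay as the last step left them, time stands still between calls to the robot, and variables do not carry over. Pictures are saved under pics/ and viewed, at most 10 in all, crops included, and the job is handed in when it is done.

```bash
mkdir -p pics
python3 - <<'E'
from station import *
import cv2,pickle
s=state();print({k:s[k] for k in('time','position','tcp_rot','gripper_width','force')})
try: print(finger_overhang)
except Exception as e: print(e)
d={}
for n in('scene','top'):
    d[n]=get_image(n);cv2.imwrite(f'pics/{n}.png',d[n]['frame']);print(n,d[n]['origin'],d[n]['rotation'])
pickle.dump(d,open('d.pkl','wb'))
E
```

```text
{'time': 0.0, 'position': array([0.1640938 , 0.55040696, 0.25238677]), 'tcp_rot': array([[-9.58310616e-01,  2.85727555e-01, -7.25898795e-04],
       [ 2.85728437e-01,  9.58308726e-01, -1.90920844e-03],
       [ 1.50121691e-04, -2.03702464e-03, -9.99997914e-01]]), 'gripper_width': 1.0003407794180361, 'force': array([ 0.63314613, -0.37025369, -0.4190611 ])}
0.022
scene [ 1.80132545 -0.74262003  1.16342057] [[ 0.52550412  0.48287707 -0.70048209]
 [ 0.8507905  -0.29731741  0.43331037]
 [ 0.00097012 -0.82366989 -0.56706875]]
top [ 0.24309479 -0.00351966  1.74978061] [[ 0.02559286 -0.98099261  0.19234997]
 [-0.9996633  -0.0242913   0.00912217]
 [-0.00427635 -0.19251867 -0.98128399]]
```

View pics/top.png

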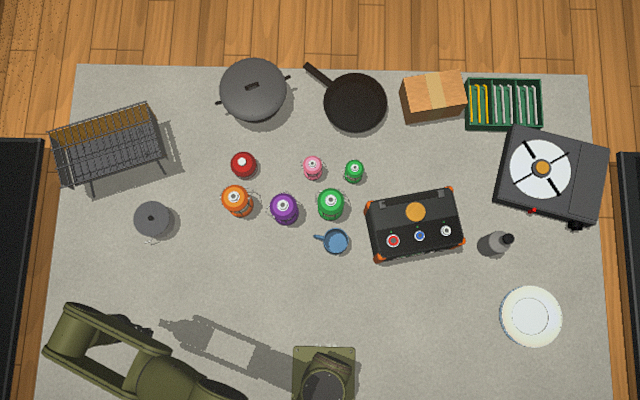

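View pics/scene.png

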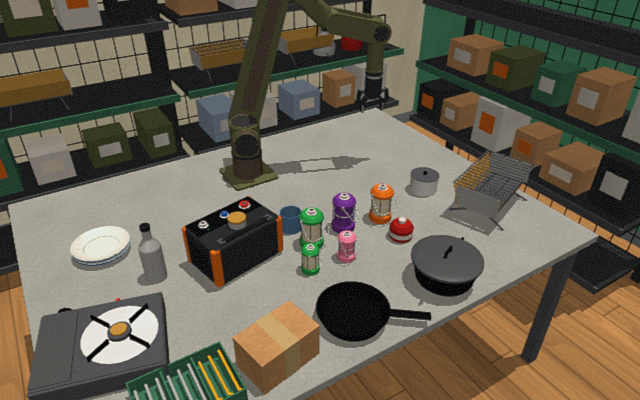

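The top view shows the red button at (393,241), blue at (420,236) and white at (446,230). The large green lantern's button is at about (331,203), and the small green look-alike is at (354,170).

```bash
cat > h.py <<'E'
import numpy as np,cv2
def ray(im,u,v,z):
    "pixel ray -> point at world height z"
    o=im['origin'];r=im['rotation']@np.array([(u-im['cx'])/im['fx'],(v-im['cy'])/im['fy'],1]);return o+r*(z-o[2])/r[2]
def dep(im,u,v):
    d=im['z_map'][v,u];return im['origin']+im['rotation']@np.array([(u-im['cx'])/im['fx'],(v-im['cy'])/im['fy'],1])*d
E
python3 - <<'E'
import pickle;from h import *
d=pickle.load(open('d.pkl','rb'));im=d['top'];print(im['fx'])
for n,u,v,z in(('red',393,241,.177),('blue',420,236,.177),('white',446,230,.177),('green',331,203,.152)):
    print(n,ray(im,u,v,z).round(4),dep(im,u,v).round(4))
f=im['frame'];c=np.vstack([cv2.resize(f[180:280,290:490],(800,400),interpolation=2)]);cv2.imwrite('pics/c.png',c)
E
```

```text
506.764377584627
red [ 0.4399 -0.2094  0.177 ] [ 0.4396 -0.2091  0.1794]
blue [ 0.4577 -0.2937  0.177 ] [ 0.4578 -0.2939  0.1758]
white [ 0.4786 -0.3751  0.177 ] [ 0.4794 -0.3764  0.1716]
green [ 0.5608 -0.0137  0.152 ] [ 0.56   -0.0137  0.156 ]
```

View pics/c.png

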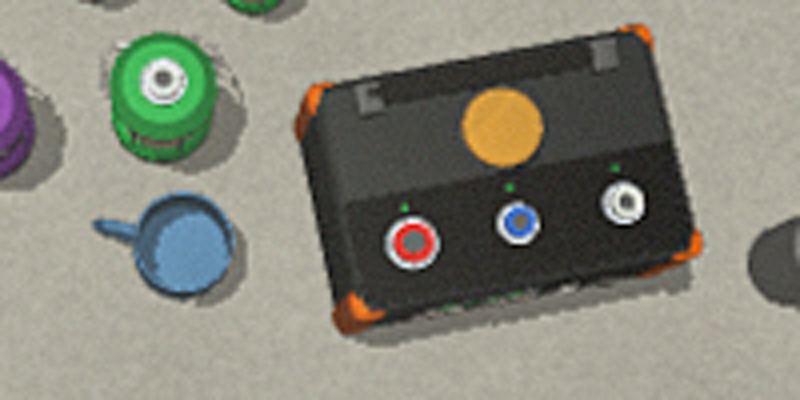

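The crop gives refined centres: red (393.0,240.5), white (445.9,230.6) and green (330.8,199.7). The flask and mug stand clear of the buttons.

Run:
```python
import pickle;from h import *
from station import state
im=pickle.load(open('d.pkl','rb'))['top'];s=state()
R=s['tcp_rot'];p=s['position']
W=[np.array([.46,.25,.252])]
for n,u,v,z in(('red',393,240.5,.177),('white',445.9,230.6,.177),('green',330.8,199.7,.152)):
    q=ray(im,u,v,z);print(n,q);W.append(np.r_[q[:2],.252])
for w in W: print(w.round(4),(R.T@(w-p)*1000).round(1));p=w
```

```text
red [ 0.44143342 -0.20944049  0.177     ]
white [ 0.47670355 -0.37476386  0.177     ]
green [ 0.57157388 -0.0128283   0.152     ]
[0.46  0.25  0.252] [-369.4 -203.4    0.8]
[ 0.4414 -0.2094  0.252 ] [-113.5 -445.6    0.8]
[ 0.4767 -0.3748  0.252 ] [ -81.  -148.4    0.3]
[ 0.5716 -0.0128  0.252 ] [ 12.5 374.   -0.7]
```

```bash
python3 -m creep '{"travel": [[-30.8,-17,0],[-30.8,-17,0],[-30.8,-17,0],[-30.8,-17,0],[-30.8,-17,0],[-30.8,-17,0],[-30.8,-17,0],[-30.8,-17,0]], "yaw": [0,0,0,0,0,0,0,0]}' 0 20
python3 -m creep '{"travel": [[-30.8,-17,0],[-30.8,-17,0],[-30.8,-17,0],[-30.8,-17,0],[-8.1,-31.8,0],[-8.1,-31.8,0],[-8.1,-31.8,0],[-8.1,-31.8,0]], "yaw": [0,0,0,0,0,0,0,0]}'
```

```text
time: 0.77
position: [0.3622, 0.3487, 0.253]
tcp_rot: [[-0.958, 0.286, -0.001], [0.286, 0.958, -0.0], [0.0, -0.001, -1.0]]
force: [0.5, 0.2, -0.4]
gripper_width: 0.003
grasp_force: 0.0
time: 1.43
position: [0.4544, 0.1171, 0.2528]
tcp_rot: [[-0.958, 0.286, -0.001], [0.286, 0.958, -0.0], [0.001, -0.001, -1.0]]
force: [0.2, -0.2, 0.5]
gripper_width: -0.003
grasp_force: 0.0
```

```bash
python3 -m creep '{"travel": [[-8.1,-31.8,0],[-8.1,-31.8,0],[-8.1,-31.8,0],[-8.1,-31.8,0],[-8.1,-31.8,0],[-8.1,-31.8,0],[-8.1,-31.8,0],[-8.1,-31.8,0]], "yaw": [0,0,0,0,0,0,0,0]}'
python3 -m creep '{"travel": [[-8.1,-31.8,0],[-8.1,-31.8,0],[0,0,10],[0,0,10],[0,0,10],[0,0,5],[0,0,0],[0,0,0]], "yaw": [0,0,0,0,0,0,0,0]}'
python3 - <<'E'
from station import *
import cv2
from h import *
s=state();im=get_image('wrist');H=im['hand_eye'];T=np.eye(4);T[:3,:3]=s['tcp_rot'];T[:3,3]=s['position']
M=T@H;im['origin']=M[:3,3];im['rotation']=M[:3,:3]
import pickle;pickle.dump(im,open('w1.pkl','wb'))
cv2.imwrite('pics/w1.png',im['frame']);print(s['position'],s['force'],H.round(3))
E
```

```text
time: 2.1
position: [0.4436, -0.145, 0.2531]
tcp_rot: [[-0.958, 0.286, -0.001], [0.286, 0.958, 0.0], [0.001, 0.0, -1.0]]
force: [-0.1, -0.0, -1.2]
gripper_width: -0.004
grasp_force: 0.0
time: 2.77
position: [0.4414, -0.2078, 0.2177]
tcp_rot: [[-0.959, 0.284, -0.001], [0.284, 0.959, 0.001], [0.002, 0.001, -1.0]]
force: [0.0, 0.1, 0.2]
gripper_width: 0.0
grasp_force: 0.0
[ 0.44138044 -0.20778636  0.21771416] [0.02283956 0.09564541 0.21638438] [[ 0.002 -0.958 -0.286  0.073]
 [ 1.     0.002  0.    -0.001]
 [ 0.    -0.286  0.958 -0.12 ]
 [ 0.     0.     0.     1.   ]]
```

View pics/w1.png

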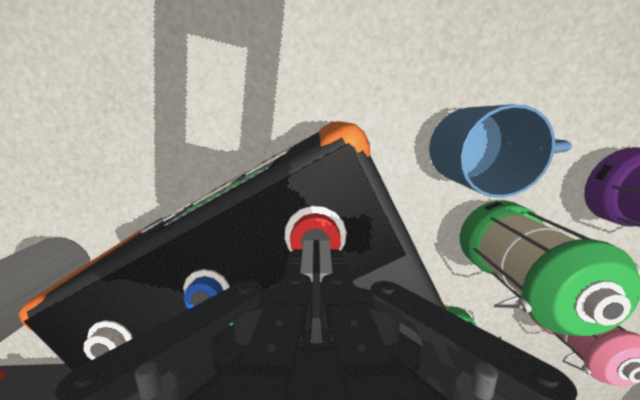

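The wrist picture shows the fingertips just over the red button, centred at about (315,234). White is at about (103,343) and the green lantern's button at about (606,304).

```bash
python3 - <<'E'
import pickle;from h import *
im=pickle.load(open('w1.pkl','rb'))
for n,u,v,z in(('red',315,234,.177),('white',103,343,.177),('green',606,304,.152)): print(n,ray(im,u,v,z).round(4))
f=im['frame'];c=np.hstack([cv2.resize(f[190:270,275:355],(480,480)),]);cv2.imwrite('pics/c2.png',c)
E
python3 -m creep '{"travel": [[0,0,4],[0,0,4],[0,0,4],[0,0,2],[0,0,2],[0,0,1],[0,0,1],[0,0,0]], "yaw": [0,0,0,0,0,0,0,0]}'
```

```text
red [ 0.436  -0.2074  0.177 ]
white [ 0.4722 -0.3696  0.177 ]
green [ 0.5631 -0.0155  0.152 ]
time: 3.48
position: [0.4416, -0.2092, 0.2001]
tcp_rot: [[-0.958, 0.286, -0.0], [0.286, 0.958, 0.0], [0.0, 0.0, -1.0]]
force: [-0.1, -0.4, -0.2]
gripper_width: 0.004
grasp_force: 0.0
```

```bash
python3 -m creep '{"travel": [[2,0,1],[0,0,1],[0,0,1],[0,0,1],[0,0,1],[0,0,0],[0,0,0],[0,0,0]], "yaw": [0,0,0,0,0,0,0,0]}'
```

```text
time: 4.15
position: [0.4397, -0.2086, 0.1953]
tcp_rot: [[-0.958, 0.286, -0.0], [0.286, 0.958, -0.0], [0.0, -0.0, -1.0]]
force: [-1.2, -0.5, 1.3]
gripper_width: 0.001
grasp_force: 1.2
```

```bash
python3 -m creep '{"travel": [[0,0,1],[0,0,1],[0,0,1],[0,0,0.7],[0,0,0],[0,0,0],[0,0,0],[0,0,0]], "yaw": [0,0,0,0,0,0,0,0]}'
```

```text
time: 4.82
position: [0.44, -0.2084, 0.1914]
tcp_rot: [[-0.958, 0.286, 0.0], [0.286, 0.958, 0.0], [-0.0, 0.0, -1.0]]
force: [0.2, 0.7, -0.1]
gripper_width: -0.002
grasp_force: 0.0
```

```bash
python3 -m creep '{"travel": [[0,0,0.3],[0,0,0.3],[0,0,0.3],[0,0,0.3],[0,0,0.3],[0,0,0],[0,0,0],[0,0,0]], "yaw": [0,0,0,0,0,0,0,0]}'
```

```text
time: 5.48
position: [0.4399, -0.2085, 0.1905]
tcp_rot: [[-0.958, 0.286, 0.001], [0.286, 0.958, 0.0], [-0.001, 0.0, -1.0]]
force: [-0.7, 1.3, 5.2]
gripper_width: -0.001
grasp_force: 2.6
```

```bash
python3 -m creep '{"travel": [[0,0,0.3],[0,0,0.3],[0,0,0.2],[0,0,0],[0,0,0],[0,0,0],[0,0,0],[0,0,0]], "yaw": [0,0,0,0,0,0,0,0]}'
```

```text
time: 6.15
position: [0.4399, -0.2084, 0.1899]
tcp_rot: [[-0.958, 0.286, 0.001], [0.286, 0.958, -0.0], [-0.001, 0.0, -1.0]]
force: [-1.4, 1.5, 6.7]
gripper_width: 0.004
grasp_force: 3.7
```

```bash
python3 -m creep '{"travel": [[0,0,-15],[0,0,-15],[0,0,-15],[-16,-29.5,0],[-16,-29.5,0],[-16,-29.5,0],[-16,-29.5,0],[-16,-29.5,0]], "yaw": [0,0,0,0,0,0,0,0]}'
python3 - <<'E'
from station import *
import cv2
from h import *
im=get_image('wrist');s=state();im=get_image('wrist');T=np.eye(4);T[:3,:3]=s['tcp_rot'];T[:3,3]=s['position']
M=T@im['hand_eye'];im['origin']=M[:3,3];im['rotation']=M[:3,:3]
t=get_image('top')
import pickle;pickle.dump(im,open('w2.pkl','wb'));pickle.dump(t,open('t2.pkl','wb'))
cv2.imwrite('pics/w2.png',im['frame']);print(s['position'],s['force'])
E
```

```text
time: 6.82
position: [0.4743, -0.3743, 0.2339]
tcp_rot: [[-0.958, 0.286, -0.0], [0.286, 0.958, -0.0], [0.0, -0.0, -1.0]]
force: [0.8, 1.1, -0.1]
gripper_width: 0.004
grasp_force: 0.0
[ 0.47633756 -0.38166914  0.23377209] [ 3.08848242 -4.27487892  0.81655082]
```

View pics/w2.png

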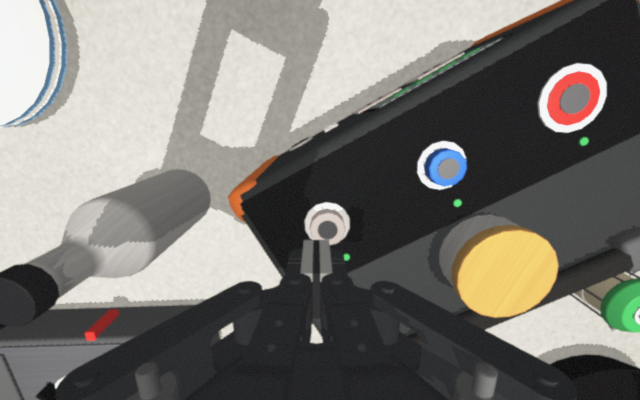

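Red at (573,98) now sits low in its collar, while blue at (446,166) still stands up. White's face is at (328,225), just beyond the fingertips.

Run:
```python
import pickle;from h import *
from station import state
im=pickle.load(open('w2.pkl','rb'))
for n,u,v in(('red',575,98),('blue',448,168),('white',326,230)):
    zs=im['z_map'][v-2:v+3,u-2:u+3];print(n,dep(im,u,v).round(4),np.median(zs),zs.std().round(4))
print(dep(im,500,180),dep(im,390,200)) # top plate
print('white',ray(im,328,226,.177)); s=state();print(s['position'],s['force'])
```

```text
red [ 0.4405 -0.2091  0.1689] 0.17319845 0.0006
blue [ 0.459  -0.2917  0.1762] 0.17743249 0.0005
white [ 0.4768 -0.3759  0.1775] 0.18989266 0.0005
[ 0.47995189 -0.25591424  0.16576091] [ 0.47270978 -0.32902449  0.1659244 ]
white [ 0.47466333 -0.3738722   0.177     ]
[ 0.47450427 -0.37533801  0.23327446] [0.30950381 0.39528191 0.49355299]
```

Red is fully in, with its face at 169 mm. The hand is over white, so I'll press it the same way.

```bash
python3 -m creep '{"travel": [[0,0,9],[0,0,9],[0,0,8],[0,0,4],[0,0,2],[0,0,1],[0,0,0],[0,0,0]], "yaw": [0,0,0,0,0,0,0,0]}'
python3 -m creep '{"travel": [[0,0,1],[0,0,1],[0,0,1],[0,0,1],[0,0,1],[0,0,1],[0,0,1],[0,0,1]], "yaw": [0,0,0,0,0,0,0,0]}'
python3 -m creep '{"travel": [[0,0,1],[0,0,0.5],[0,0,0.5],[0,0,0.3],[0,0,0],[0,0,0],[0,0,0],[0,0,0]], "yaw": [0,0,0,0,0,0,0,0]}'
```

```text
time: 7.63
position: [0.4745, -0.3727, 0.2017]
tcp_rot: [[-0.958, 0.285, 0.001], [0.285, 0.958, -0.001], [-0.001, -0.0, -1.0]]
force: [0.2, 0.3, -0.2]
gripper_width: -0.002
grasp_force: 0.0
time: 8.3
position: [0.4745, -0.3729, 0.1935]
tcp_rot: [[-0.958, 0.286, 0.001], [0.286, 0.958, -0.0], [-0.001, -0.0, -1.0]]
force: [0.6, 0.9, 2.7]
gripper_width: 0.001
grasp_force: 1.6
time: 8.97
position: [0.4745, -0.373, 0.191]
tcp_rot: [[-0.958, 0.286, 0.0], [0.286, 0.958, -0.0], [-0.0, -0.0, -1.0]]
force: [1.3, -1.3, 1.4]
gripper_width: -0.003
grasp_force: 0.9
```

```bash
python3 -m creep '{"travel": [[0,0,0.3],[0,0,0.3],[0,0,0.3],[0,0,0.3],[0,0,0.2],[0,0,0],[0,0,0],[0,0,0]], "yaw": [0,0,0,0,0,0,0,0]}'
```

```text
time: 9.63
position: [0.4745, -0.373, 0.1903]
tcp_rot: [[-0.958, 0.286, 0.001], [0.286, 0.958, -0.001], [-0.001, -0.0, -1.0]]
force: [-0.4, 0.3, 5.8]
gripper_width: 0.002
grasp_force: 3.0
```

White has bottomed out too. Next I'll lift and cross to the green lantern.

```bash
python3 -m creep '{"travel": [[0,0,-15],[0,0,-15],[0,0,-15],[0,0,-15],[1.2,30.9,0],[1.2,30.9,0],[1.2,30.9,0],[1.2,30.9,0]], "yaw": [0,0,0,0,0,0,0,0]}'
python3 -m creep '{"travel": [[1.2,30.9,0],[1.2,30.9,0],[1.2,30.9,0],[1.2,30.9,0],[1.2,30.9,0],[1.2,30.9,0],[1.2,30.9,0],[1.2,30.9,0]], "yaw": [0,0,0,0,0,0,0,0]}'
python3 -m creep '{"travel": [[0,0,0],[0,0,10],[0,0,10],[0,0,10],[0,0,5],[0,0,0],[0,0,0],[0,0,0]], "yaw": [0,0,0,0,0,0,0,0]}'
python3 - <<'E'
from station import *
import cv2
from h import *
s=state();im=get_image('wrist');T=np.eye(4);T[:3,:3]=s['tcp_rot'];T[:3,3]=s['position']
M=T@im['hand_eye'];im['origin']=M[:3,3];im['rotation']=M[:3,:3]
import pickle;pickle.dump(im,open('w3.pkl','wb'))
cv2.imwrite('pics/w3.png',im['frame']);print(s['position'],s['force'])
t=get_image('top');pickle.dump(t,open('t3.pkl','wb'))
for n,u,v in(('red',393,241),('blue',420,236),('white',446,231)): print(n,np.median([dep(t,u+i,v+j)[2] for i in(-1,0,1) for j in(-1,0,1)]))
E
```

```text
time: 10.3
position: [0.5041, -0.2514, 0.2487]
tcp_rot: [[-0.958, 0.287, -0.002], [0.287, 0.958, 0.001], [0.003, 0.001, -1.0]]
force: [0.8, -0.7, -0.4]
gripper_width: -0.0
grasp_force: 0.0
time: 10.97
position: [0.5654, -0.0117, 0.2487]
tcp_rot: [[-0.958, 0.286, -0.003], [0.286, 0.958, 0.0], [0.003, -0.001, -1.0]]
force: [0.9, 0.5, -0.6]
gripper_width: 0.003
grasp_force: 0.0
time: 11.63
position: [0.5666, -0.014, 0.2147]
tcp_rot: [[-0.958, 0.287, 0.0], [0.287, 0.958, -0.0], [-0.0, -0.0, -1.0]]
force: [0.2, 0.1, 0.4]
gripper_width: -0.001
grasp_force: 0.0
[ 0.56656027 -0.01402505  0.21467537] [0.19555723 0.12903282 0.36431934]
red 0.16795446970888062
blue 0.1766643977752711
white 0.16699528778874018
```

View pics/w3.png

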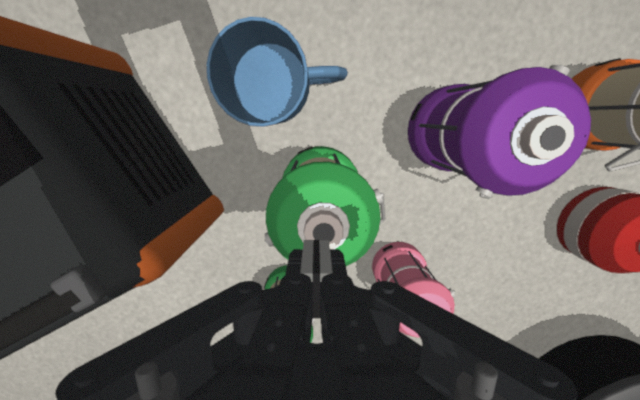

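The large green lantern is under the fingers, with its button face centred at about (323,230). The depth readings confirm red and white are in and blue is out.

Run:
```python
import pickle;from h import *
from station import state
im=pickle.load(open('w3.pkl','rb'));s=state()
q=ray(im,323,231,.152);print(q,dep(im,323,231),s['position'],s['tcp_rot'].T@(q-s['position'])*1000)
```

```text
[ 0.56961575 -0.01051577  0.152     ] [ 0.56948647 -0.01048606  0.15232139] [ 0.56685126 -0.01374436  0.21513565] [-1.65294593  3.8692285  63.13852013]
```

```bash
python3 -m creep '{"travel": [[-2,3.5,6],[0,0,9],[0,0,9],[0,0,8],[0,0,4],[0,0,2],[0,0,0],[0,0,0]], "yaw": [0,0,0,0,0,0,0,0]}'
python3 -m creep '{"travel": [[0,0,1],[0,0,1],[0,0,1],[0,0,1],[0,0,1],[0,0,1],[0,0,1],[0,0,0]], "yaw": [0,0,0,0,0,0,0,0]}'
```

```text
time: 12.4
position: [0.5694, -0.0105, 0.1765]
tcp_rot: [[-0.958, 0.286, -0.0], [0.286, 0.958, 0.0], [0.0, -0.0, -1.0]]
force: [0.3, -0.3, 1.0]
gripper_width: 0.003
grasp_force: 0.0
time: 13.07
position: [0.5696, -0.0106, 0.1696]
tcp_rot: [[-0.958, 0.286, 0.001], [0.286, 0.958, -0.0], [-0.001, 0.0, -1.0]]
force: [-0.1, -0.1, 2.0]
gripper_width: 0.002
grasp_force: 1.2
```

```bash
python3 -m creep '{"travel": [[0,0,1],[0,0,1],[0,0,0.5],[0,0,0.5],[0,0,0.5],[0,0,0.3],[0,0,0],[0,0,0]], "yaw": [0,0,0,0,0,0,0,0]}'
```

```text
time: 13.73
position: [0.5696, -0.0106, 0.1658]
tcp_rot: [[-0.958, 0.286, 0.0], [0.286, 0.958, -0.0], [-0.0, 0.0, -1.0]]
force: [1.9, 0.0, 2.5]
gripper_width: -0.004
grasp_force: 1.4
```

```bash
python3 -m creep '{"travel": [[0,0,0.3],[0,0,0.3],[0,0,0.3],[0,0,0.2],[0,0,0],[0,0,0],[0,0,0],[0,0,0]], "yaw": [0,0,0,0,0,0,0,0]}'
```

```text
time: 14.4
position: [0.5696, -0.0105, 0.1652]
tcp_rot: [[-0.958, 0.286, 0.001], [0.286, 0.958, -0.0], [-0.001, 0.0, -1.0]]
force: [1.0, -0.4, 5.4]
gripper_width: -0.002
grasp_force: 3.0
```

```bash
python3 -m creep '{"travel": [[0,0,-10],[0,0,-20],[0,0,-20],[0,0,-20],[0,0,-15],[0,20,-10],[0,20,0],[0,20,0]], "yaw": [0,0,0,0,0,0,0,0]}'
python3 -m creep '{"travel": [[0,25,0],[0,25,0],[0,25,0],[0,20,0],[0,10,0],[0,0,0],[0,0,0],[0,0,0]], "yaw": [0,0,0,0,0,0,0,0]}'
python3 - <<'E'
from station import *
import cv2
from h import *
s=state();print(s['position'],s['force'])
t=get_image('top');cv2.imwrite('pics/t4.png',t['frame'])
import pickle;a=pickle.load(open('d.pkl','rb'))['top']
for n,u,v in(('red',393,241),('blue',420,236),('white',446,231),('green',331,200),('orange',235,197)): print(n,*[round(float(np.median([dep(x,u+i,v+j)[2] for i in(-1,0,1) for j in(-1,0,1)])),4) for x in(a,t)])
E
```

```text
time: 15.07
position: [0.5863, 0.0473, 0.2608]
tcp_rot: [[-0.958, 0.287, 0.0], [0.287, 0.958, 0.0], [-0.0, 0.0, -1.0]]
force: [-0.8, -0.2, -0.5]
gripper_width: 0.001
grasp_force: 0.0
time: 15.73
position: [0.6158, 0.1465, 0.2595]
tcp_rot: [[-0.958, 0.286, -0.001], [0.286, 0.958, -0.001], [0.001, -0.001, -1.0]]
force: [-0.1, 0.1, -1.2]
gripper_width: -0.004
grasp_force: 0.0
[0.61584053 0.14647584 0.25947502] [-0.14175246  0.13103916 -1.21161535]
red 0.1761 0.1684
blue 0.1761 0.1766
white 0.1751 0.171
green 0.1533 0.1435
orange 0.1514 0.1549
```

View pics/t4.png

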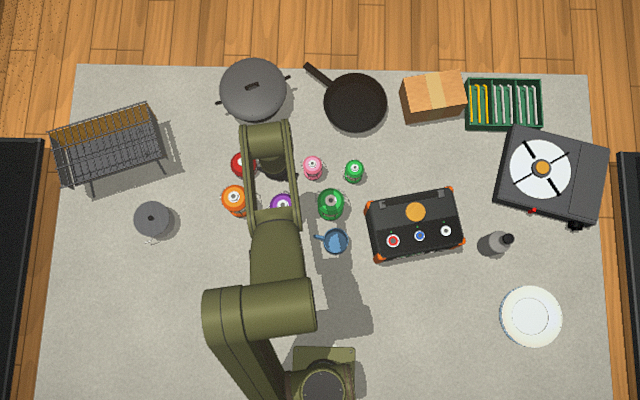

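Nothing has shifted: lantern, tin, mug and flask are where they were. White's reading is noisy, so I'll average a few frames before handing in.

Run:
```python
from station import *
from h import *
t=[get_image('top') for _ in range(6)]
r={n:np.median([dep(x,u+i,v+j)[2] for x in t for i in(-1,0,1) for j in(-1,0,1)]) for n,u,v in(('red',393,241),('blue',420,236),('white',446,231),('green',331,200))}
print(r)
if r['white']<.1705 and r['red']<.1705 and r['green']<.1455 and r['blue']>.175: print(job_done())
```

```text
{'red': np.float64(0.1686860918255747), 'blue': np.float64(0.17742854033329514), 'white': np.float64(0.16923251740400735), 'green': np.float64(0.1443108130558053)}
the job is handed in; nothing more can be done
None
```

I pressed the red main button, the white mains-output button and the green lantern's button fully in, in that order. The last depth check showed all three in and the blue one still out; I never went near the orange lantern's button. Nothing visible in the last picture had shifted, though the arm hid part of that view, and I handed the job in with the hand clear.

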